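# Find the unbolted service-duct cover and push it open

### The job

One of the four identical grey covers on the bench's service duct has been unbolted so that a microscope can be plugged in underneath. Press the covers one after another on their black ribbed pads until you find the one that rocks, then push that cover over by its raised edge until it stands upright, and leave it open; nothing needs gripping, pushes with the fingertips or the outside of the fingers are enough. Do not force the bolted covers, and neither pick up nor shift anything else on the bench.

Things in the scene. Friction and masses are not known exactly. Their poses are not given: they have to be found in the camera images.
- duct: White box fixed to the bench, 170 mm deep (x), 640 long (y), 90 high; origin under its centre, z up, -x side to the robot. Four identical grey covers, 120 (x) by 113 (y) by 6 mm, flush with its top, centres at x = 0, y = +180, +60, -60, -180 mm; the ends are solid. Each turns on a line along y at x = +6 mm, 87 mm up. Hollow beneath: clear to 40 mm above the bench under the pads. Three covers are bolted from below, which three changes.
- cover_1 (a joint): Turn of cover 1 about its pivot, the leftmost seen from the robot (duct y = +180 mm). rad: 0 shut and flush; grows as the pad end sinks and the plain end (edge at duct x = -60 mm, on the robot's side) rises; 1.57 upright, the edge then 66 mm above the pivot; stop at 1.75. All four covers alike.
- cover_1_pad (a point): Middle of the black ribbed press pad, 28 (x) by 70 (y) mm, on top of cover 1, on the half away from the robot; moves with the cover. Shut: 90 mm above the bench, 40 mm to the duct's +x of the cover's centre, 34 mm from its pivot line; axes as the duct's.
- cover_2 (a joint): Turn of cover 2 about its pivot, second from the left (duct y = +60 mm); values as cover_1. A bolted cover gives less than 2 mm under a press on its pad. The unbolted one rocks: about 4 to 10 N on its pad makes the pad end sink, 25 mm or more if pressed on. Its pivot is stiff: it stays at whatever angle it is left.
- cover_2_pad (a point): Middle of the black ribbed press pad, 28 (x) by 70 (y) mm, on top of cover 2, on the half away from the robot; moves with the cover. Shut: 90 mm above the bench, 40 mm to the duct's +x of the cover's centre, 34 mm from its pivot line; axes as the duct's.
- cover_3 (a joint): Turn of cover 3 about its pivot, third from the left (duct y = -60 mm); values as cover_1. Once rocked, the unbolted cover's raised edge can be pushed away from the robot (to the duct's +x) with about 3 to 15 N; it swings up and over on a 66 mm arc about the pivot, so a finger kept low jams against it and one that rises with the edge does not.
- cover_3_pad (a point): Middle of the black ribbed press pad, 28 (x) by 70 (y) mm, on top of cover 3, on the half away from the robot; moves with the cover. Shut: 90 mm above the bench, 40 mm to the duct's +x of the cover's centre, 34 mm from its pivot line; axes as the duct's.
- cover_4 (a joint): Turn of cover 4 about its pivot, the rightmost (duct y = -180 mm); values as cover_1.
- cover_4_pad (a point): Middle of the black ribbed press pad, 28 (x) by 70 (y) mm, on top of cover 4, on the half away from the robot; moves with the cover. Shut: 90 mm above the bench, 40 mm to the duct's +x of the cover's centre, 34 mm from its pivot line; axes as the duct's.
- lens_case: Small round lens case, black with clear lid, 34 mm across, 26 mm high, standing on the solid left end of the duct; origin under its centre.
- slip_box: Cover-slip box, blue with white lid, 35 by 35 by 22 mm, on the solid right end of the duct; origin under its centre.
- oil_bottle: Amber oil bottle, 30 mm across, 72 mm high, on the bench beyond the duct; origin under its centre.
- beaker: Small glass beaker, 48 mm across, 66 mm high, on the bench beyond the duct; origin under its centre.
- petri_dishes: Pile of three petri dishes, 90 mm across, 42 mm high, on the bench beyond the duct; origin under its centre.
- slide_box: Green slide box, 97 by 177 by 32 mm, on the bench on the robot's side of the duct; origin under its centre.
- marker: White and black marker pen lying along its own y, 130 mm long, 16 mm thick, on the robot's side of the duct; origin under its middle.
- eyepiece: Black microscope eyepiece, 31 mm across, 48 mm high, standing on the robot's side of the duct; origin under its centre.

How it is judged:
On the way:
1. the unbolted cover rocks under a press ((value of joint cover_1 between 0.12 and 1.2 rad or value of joint cover_2 between 0.12 and 1.2 rad or value of joint cover_3 between 0.12 and 1.2 rad or value of joint cover_4 between 0.12 and 1.2 rad)), for 0.05 s.
At the end, for the whole second after the job is handed in: One cover stands open at 1.35 rad (77 degrees) or more and at rest, and the other three are shut (under 0.1 rad) (((value of joint cover_1 above 1.35 rad and velocity of joint cover_1 between -0.05 and 0.05 rad/s and value of joint each of cover_2, cover_3, cover_4 below 0.1 rad) or (value of joint cover_2 above 1.35 rad and velocity of joint cover_2 between -0.05 and 0.05 rad/s and value of joint each of cover_1, cover_3, cover_4 below 0.1 rad) or (value of joint cover_3 above 1.35 rad and velocity of joint cover_3 between -0.05 and 0.05 rad/s and value of joint each of cover_1, cover_2, cover_4 below 0.1 rad) or (value of joint cover_4 above 1.35 rad and velocity of joint cover_4 between -0.05 and 0.05 rad/s and value of joint each of cover_1, cover_2, cover_3 below 0.1 rad))); the robot touches nothing.
It fails at once if a thing standing on the bench or the duct is picked up or shifted by more than 15 mm (distance of any of lens_case, slip_box, oil_bottle, beaker, petri_dishes, slide_box, marker, eyepiece from where it was at the start of the episode above 0.015 m).
It fails at once if a cover or the duct is forced with more than 80 N (contact force between the fingers and duct above 80 N).
It also fails if it takes over 54 s, if anything falls off the work surface, if the arm or the gripper's body presses on something with over 40 N, if the wrist force passes 120 N, or if a joint passes its speed limit or range.

### The arm

A 6-joint arm with a two-finger parallel gripper is mounted at the origin on the work surface. World frame = base frame: x ahead of the robot, y to its left, z up, the work surface at z = 0. Lengths are in m, angles in rad, forces in N, time in s.
With the tool pointing down it reaches from about 0.35 to 0.975 m from the base axis. Payload 4.9 kg.
Tool frame: the origin (TCP) lies on the centre line of the jaws, within the pads' length; the fingertips stand 19 mm ahead of it and the grasp point (between the pads) is the TCP; x points along the fingers, z is the direction in which the jaws open and shut, and the axes are right-handed (so a half turn about x gives the same grasp; the last joint's range is limited). The gripper opens to 85 mm and grips with 20 to 120 N. Pads are 22 mm wide; open, the fingers measure 114 mm over their backs; the gripper's body (76 mm by 85 mm) begins 54 mm behind the grasp point. The pads swing forward as they close: fully open they stand 13 mm farther back than shut.
Start: joints at [-1.451, 0.053, 1.613, -0, 1.476, -0.119], TCP at [0.148, -0.607, 0.25] pointing down, gripper open.
Joint ranges: [-3.01, 3.01], [-1.01, 2.22], [0.06, 2.58], [-1.02, 4.17], [0.09, 2.62], [-3.14, 3.14]. Speed limits (rad/s): [2.57, 2.57, 3.14, 3.14, 3.14, 3.14].

### API

Orientations are given as a unit quaternion [x, y, z, w].
In Python, from plant import manip, solver, optics, ticket gives the robot as it stands. Calls block until the motion is done:
- manip.goto(position, orientation): joint-space move of the TCP to a pose.
- manip.line_to(position, rotation=None, feed=0.15, stop_force=None): straight line of the TCP; rotation=None keeps the orientation; feed is the mean speed in m/s. With stop_force (N) it stops when the force on the tool has changed by that much, and returns True; else False.
- manip.move_j(angles): joint-space move.
- manip.grip(opening): finger opening in m; the grip force is fixed at half the most; returns when the fingers have stopped.
- manip.dwell(seconds).
- solver.ik(position, orientation): joint angles nearest the present ones, or None.
- manip.observe(): the state.
- optics.grab_frame(name): name is "scene" or "top" or "wrist"; returns a dict with "pixels" (400x640x3 uint8, red, green, blue), "depth" (400x640 float32, m along the optical axis (not along the pixel's ray), 0 where there is no reading), "camera_matrix" (3x3 intrinsics, pixels), "rvec" (rotation vector, rad) and "tvec" (3), from world to camera coordinates, as OpenCV has them. Camera axes: x right, y down, z forward; pixel columns grow to the right and rows downward; lengths in m; the calibration is good to about 2 mm. A picture is of the moment at which its call begins.
A pose or a line that the arm cannot do raises manip.IKError and nothing moves.
- ticket.hand_in(): hands the job in, once; it reports no verdict.
The state is a dict: "clock": time; "qpos": joint angles; "dq": joint speeds; "tau": joint torques, N m; "tcp_pos": TCP position; "eef_rot": TCP orientation; "contact_force": force on the tool from outside, world axes, zero at the start; "ft_torque": the same for the moment, N m; "width": finger opening in m.
Only numpy, scipy, OpenCV 4.12 (cv2) and the standard library are available. Lean on these libraries where they do the work, as an engineer would, in place of code of your own. Each camera call takes 0.05 s, during which the arm holds its last target.

## Working session

There is one attempt and no reset: what is moved stays moved. The work goes in short steps, each a Python script; the robot and the scene stay as the last script left them, time stands still between calls to the robot, and variables do not carry over. Pictures are saved under pics/ and viewed, and the job is handed in when it is done.

```bash
mkdir -p pics; ls
python3 - <<'E'
from plant import manip, solver, optics, ticket
import cv2
for n in ["scene","top"]:
    f=optics.grab_frame(n)
    cv2.imwrite(f"pics/{n}0.png",f["pixels"][:,:,::-1])
    import numpy as np
    np.savez(f"{n}0.npz",**f)
    R=cv2.Rodrigues(f["rvec"])[0]; print(n,f["camera_matrix"].tolist(),(-R.T@np.ravel(f["tvec"])).round(3))
print(manip.observe())
E
```

```text
pics
scene [[390.81953408452245, 0.0, 319.8476439591459], [0.0, 390.81953408452245, 200.2604351975883], [0.0, 0.0, 1.0]] [1.063 0.368 0.733]
top [[515.843791664844, 0.0, 326.1654336277482], [0.0, 515.843791664844, 197.97385500562152], [0.0, 0.0, 1.0]] [0.349 0.02  1.074]
{'clock': 0.1, 'qpos': array([-1.45102611e+00,  5.32947107e-02,  1.61414630e+00,  9.22530189e-06,
        1.47599728e+00, -1.18992183e-01]), 'dq': array([-1.22835404e-03, -9.66908059e-04, -1.89955432e-03, -1.83203310e-04,
        3.10950280e-05, -6.17350587e-04]), 'tau': array([ 7.18236006e-04, -3.94906104e+01, -3.71365464e+01, -5.70278289e-06,
        3.94873510e-03, -7.34850516e-06]), 'tcp_pos': array([ 0.14775724, -0.60674475,  0.24918973]), 'eef_rot': array([ 0.43735593,  0.55644904, -0.43642888,  0.55553046]), 'contact_force': array([-0.32152137,  0.15408122,  0.24295098]), 'ft_torque': array([-0.02055201, -0.01785873,  0.00446223]), 'width': 0.08556262411942724}
```

View pics/scene0.png

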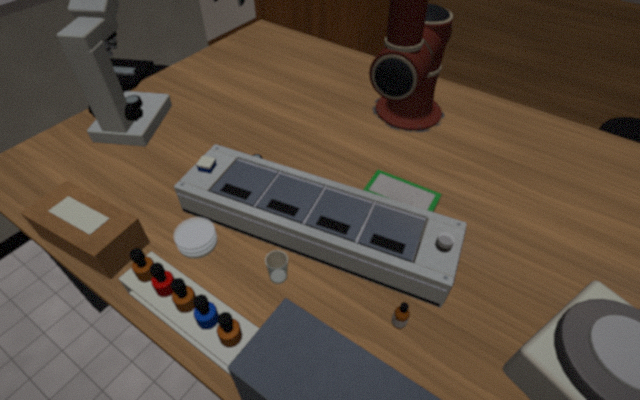

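View pics/top0.png

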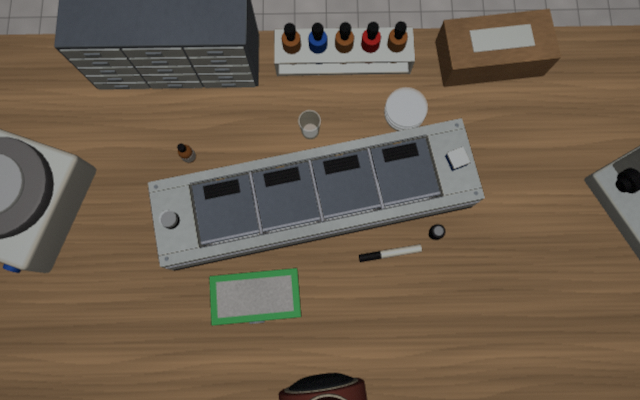

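The top view shows the four pads near (221,189), (282,177), (341,164) and (400,152). The lens case is at (169,220), the slip box at (458,158) and the eyepiece at (437,232). Next I'll measure the pads by mask in both views.

```bash
cat > h.py <<'E'
import numpy as np, cv2
def cast(f,uv,z):
    K=f["camera_matrix"];R=cv2.Rodrigues(f["rvec"])[0];t=np.ravel(f["tvec"]);c=-R.T@t
    p=cv2.undistortPoints(np.array(uv,float).reshape(-1,1,2),K,None).reshape(-1,2)
    d=np.c_[p,np.ones(len(p))]@R
    return c+d*((z-c[2])/d[:,2])[:,None]
E
python3 - <<'E'
from h import *
P={}
for n,box in [("top",(180,130,430,205)),("scene",(200,150,430,260))]:
    f=dict(np.load(n+"0.npz"));g=f["pixels"].max(2)
    m=((g<45)*255).astype(np.uint8); M=np.zeros_like(m);x0,y0,x1,y1=box;M[y0:y1,x0:x1]=m[y0:y1,x0:x1]
    cs,_=cv2.findContours(M,cv2.RETR_EXTERNAL,cv2.CHAIN_APPROX_NONE)
    out=[]
    for c in cs:
        if cv2.contourArea(c)<80: continue
        mm=cv2.moments(c);uv=[mm['m10']/mm['m00'],mm['m01']/mm['m00']]
        w=cast(f,c.reshape(-1,2),.09);r=cv2.minAreaRect((w[:,:2]*1000).astype(np.float32))
        u,v=map(int,uv);R=cv2.Rodrigues(f["rvec"])[0];d=f["depth"][v,u]
        zc=(R.T@(np.linalg.inv(f["camera_matrix"])@[uv[0],uv[1],1]*d-np.ravel(f["tvec"])))
        out.append((cast(f,uv,.09)[0],uv,r,zc))
    out.sort(key=lambda o:-o[0][1])
    for o in out: print(n,np.round(o[1],1),o[0].round(4),np.round(o[2][1],1),round(o[2][2],1),"depthpt",o[3].round(4))
    p=np.array([o[0][:2] for o in out])
    print(np.linalg.norm(np.diff(p,axis=0),axis=1)); d=p[0]-p[-1]; print("yaw",np.arctan2(-d[0],d[1]))
f=dict(np.load("top0.npz"))
names=dict(lens=((169,219),.116),slip=((458,158),.112),eye=((438,230),.048),bott=((183,148),.072),beak=((309,118),.066),petri=((406,107),.042))
for k,(uv,z) in names.items(): print(k,cast(f,[uv],z)[0].round(3))
print("duct corners",cast(f,[(150,184),(462,122),(482,195),(163,263)],.09).round(3))
E
```

```text
top [221.2 188.8] [0.5857 0.2177 0.09  ] [26.5 68.5] 11.1 depthpt [0.5852 0.2174 0.0919]
top [281.4 176.4] [0.6087 0.0997 0.09  ] [26.8 68.3] 11.2 depthpt [0.6084 0.0996 0.0911]
top [340.9 164.1] [ 0.6318 -0.0181  0.09  ] [26.2 68.2] 10.7 depthpt [ 0.6307 -0.0179  0.0939]
top [399.9 152. ] [ 0.6549 -0.1362  0.09  ] [26.7 68. ] 10.7 depthpt [ 0.6548 -0.1361  0.0902]
[0.12023179 0.1200883  0.12028996]
yaw 0.19305938690060664
scene [387.3 243.3] [0.5862 0.2189 0.09  ] [25.9 67.5] 10.4 depthpt [0.5842 0.2183 0.0874]
scene [332.9 224.6] [0.6091 0.101  0.09  ] [25.4 67.1] 11.2 depthpt [0.6109 0.102  0.0924]
scene [265.1 239.9] [0.7229 0.0099 0.09  ] [  5.3 253.4] 11.1 depthpt [ 0.6834 -0.0317  0.0153]
scene [282.5 207.3] [ 0.6322 -0.0165  0.09  ] [25.4 67.8] 11.5 depthpt [ 0.632  -0.0167  0.0897]
scene [235.7 191.1] [ 0.6549 -0.1343  0.09  ] [25.7 67.2] 10.5 depthpt [ 0.6542 -0.1352  0.0888]
[0.1200644  0.14580435 0.09453022 0.11994808]
yaw 0.1923541322572554
lens [0.523 0.309 0.116]
slip [ 0.634 -0.245  0.112]
eye [ 0.503 -0.211  0.048]
bott [0.677 0.301 0.072]
beak [0.739 0.045 0.066]
petri [ 0.769 -0.162  0.042]
duct corners [[ 0.598  0.357  0.09 ]
 [ 0.716 -0.265  0.09 ]
 [ 0.564 -0.293  0.09 ]
 [ 0.443  0.324  0.09 ]]
```

Both views agree to about 1.5 mm on the pads: pitch is 120.2 mm, height 90 mm and yaw 0.193. Before moving, I'll check that the microscope isn't in the arm's way.

Run:
```python
from h import *
for n in ["scene","top"]:
    f=dict(np.load(n+"0.npz"));d=f["depth"];v,u=np.nonzero(d>0)
    R=cv2.Rodrigues(f["rvec"])[0];K=f["camera_matrix"]
    p=(np.c_[u,v,np.ones(len(u))]@np.linalg.inv(K).T*d[v,u][:,None]-np.ravel(f["tvec"]))@R
    m=(p[:,2]>.03)&(p[:,1]<-.33)&(p[:,0]>-.2)&(p[:,0]<1.0)
    q=p[m]
    H,xe,ye=np.histogram2d(q[:,0],q[:,1],bins=[np.arange(-.2,1.01,.1),np.arange(-1.2,-.29,.1)])
    Z=np.zeros_like(H)
    for a,b,z in zip(np.digitize(q[:,0],xe)-1,np.digitize(q[:,1],ye)-1,q[:,2]):
        if 0<=b<Z.shape[1] and a<Z.shape[0]: Z[a,b]=max(Z[a,b],z)
    print(n,"cols y",ye[:-1].round(1));
    for x,r in zip(xe,Z): print(round(x,1),r.round(2))
```

```text
scene cols y [-1.2 -1.1 -1.  -0.9 -0.8 -0.7 -0.6 -0.5 -0.4]
-0.2 [0. 0. 0. 0. 0. 0. 0. 0. 0.]
-0.1 [0. 0. 0. 0. 0. 0. 0. 0. 0.]
0.0 [0. 0. 0. 0. 0. 0. 0. 0. 0.]
0.1 [0.   0.   0.   0.   0.   0.25 0.26 0.   0.  ]
0.2 [0. 0. 0. 0. 0. 0. 0. 0. 0.]
0.3 [0. 0. 0. 0. 0. 0. 0. 0. 0.]
0.4 [0.   0.   0.   0.   0.16 0.34 0.   0.   0.  ]
0.5 [0.   0.   0.   0.   0.36 0.36 0.32 0.   0.  ]
0.6 [0.   0.   0.   0.   0.04 0.32 0.32 0.   0.  ]
0.7 [0. 0. 0. 0. 0. 0. 0. 0. 0.]
0.8 [0.   0.   0.   0.   0.   0.   0.   0.09 0.1 ]
0.9 [0.   0.   0.   0.   0.   0.   0.   0.09 0.09]
top cols y [-1.2 -1.1 -1.  -0.9 -0.8 -0.7 -0.6 -0.5 -0.4]
-0.2 [0. 0. 0. 0. 0. 0. 0. 0. 0.]
-0.1 [0. 0. 0. 0. 0. 0. 0. 0. 0.]
0.0 [0. 0. 0. 0. 0. 0. 0. 0. 0.]
0.1 [0. 0. 0. 0. 0. 0. 0. 0. 0.]
0.2 [0. 0. 0. 0. 0. 0. 0. 0. 0.]
0.3 [0. 0. 0. 0. 0. 0. 0. 0. 0.]
0.4 [0.   0.   0.   0.   0.   0.05 0.   0.   0.  ]
0.5 [0.   0.   0.   0.   0.   0.05 0.12 0.   0.  ]
0.6 [0.   0.   0.   0.   0.   0.1  0.14 0.   0.  ]
0.7 [0. 0. 0. 0. 0. 0. 0. 0. 0.]
0.8 [0.  0.  0.  0.  0.  0.  0.  0.1 0.1]
0.9 [0.  0.  0.  0.  0.  0.  0.  0.1 0.1]
```

```bash
cat >> h.py <<'E'
from scipy.spatial.transform import Rotation as Rot
yaw=.193
dx=np.array([np.cos(yaw),np.sin(yaw),0]);dy=np.array([-np.sin(yaw),np.cos(yaw),0]);ez=np.array([0,0,1.])
q=Rot.from_matrix(np.c_[-ez,-dx,dy]).as_quat()
q2=Rot.from_matrix(np.c_[-ez,dx,-dy]).as_quat()
pads=np.array([[.586,.2182],[.609,.1003],[.632,-.0174],[.655,-.1354]])
def W(i,x,z): # duct x (0=cover centre), TCP z for cover i (1..4)
    p=np.r_[pads[i-1],0]+dx*(x-.04); p[2]=z; return p
E
python3 - <<'E'
from h import *
from plant import manip, solver
q0=manip.observe()["qpos"]
for k,qq in (("q",q),("q2",q2)):
    for i in (1,2,3,4): 
        for z in(.2,.09): print(k,i,np.round(solver.ik(W(i,.04,z),qq),2))
        print(solver.ik(W(i,-.06,.2),qq) is not None)
    print(np.round(solver.ik([.35,-.3,.25],qq),2))
E
```

```text
q 1 [ 0.24  0.09  1.66 -0.    1.39 -1.53]
q 1 [ 0.24  0.2   1.73 -0.    1.21 -1.53]
True
q 2 [ 0.04  0.07  1.68 -0.    1.39 -1.72]
q 2 [ 0.04  0.18  1.75 -0.    1.21 -1.72]
True
q 3 [-0.15  0.1   1.64 -0.    1.39 -1.91]
q 3 [-0.15  0.21  1.72 -0.    1.21 -1.91]
True
q 4 [-0.32  0.19  1.55 -0.    1.4  -2.08]
q 4 [-0.32  0.29  1.62 -0.    1.23 -2.08]
True
[-0.87 -0.36  1.98 -0.    1.52 -2.63]
q2 1 [ 0.24  0.09  1.66 -0.    1.39  1.62]
q2 1 [ 0.24  0.2   1.73 -0.    1.21  1.62]
True
q2 2 [ 0.04  0.07  1.68 -0.    1.39  1.42]
q2 2 [ 0.04  0.18  1.75 -0.    1.21  1.42]
True
q2 3 [-0.15  0.1   1.64 -0.    1.39  1.23]
q2 3 [-0.15  0.21  1.72 -0.    1.21  1.23]
True
q2 4 [-0.32  0.19  1.55 -0.    1.4   1.06]
q2 4 [-0.32  0.29  1.62 -0.    1.23  1.06]
True
[-0.87 -0.36  1.98 -0.    1.52  0.51]
```

Orientation q2 is closer to the present wrist angle. I'll press the covers from 4 to 1.

Run:
```python
from h import *
from plant import manip, solver
manip.grip(0.0)
manip.goto([.35,-.3,.25],q2)
print(manip.observe()["clock"])
for i in (4,3,2,1):
    manip.goto(W(i,.04,.155),q2)
    manip.line_to(W(i,.04,.122),feed=.1)
    hit=manip.line_to(W(i,.04,.097),feed=.03,stop_force=15)
    o=manip.observe();print(i,hit,o["clock"],o["tcp_pos"].round(4),o["contact_force"].round(1))
    if not hit or o["tcp_pos"][2]<.104: break
    manip.line_to(W(i,.04,.155),feed=.15)
```

```text
2.2417
4 True 4.6167 [ 0.6554 -0.1355  0.1089] [-0.8  0.2  4.4]
3 False 7.1 [ 0.6321 -0.0174  0.0971] [ 0.  -0.4  3.3]
```

Cover 3 gave about 12 mm with little force, so it's the unbolted one. I'll press it deeper, then look.

Run:
```python
from h import *
from plant import manip, solver, optics
hit=manip.line_to(W(3,.04,.082),feed=.05,stop_force=25)
o=manip.observe();print(hit,o["clock"],o["tcp_pos"].round(4),o["contact_force"].round(1))
manip.line_to(W(3,.04,.16),feed=.2)
manip.line_to(W(3,.04,.21),feed=.2)
manip.goto(W(3,-.10,.21),q2)
for n in("scene","top"):
    f=optics.grab_frame(n);np.savez(n+"1.npz",**f);cv2.imwrite(f"pics/{n}1.png",f["pixels"][:,:,::-1])
print(manip.observe()["clock"])
```

```text
False 7.55 [ 0.6319 -0.0174  0.0815] [ 0.7  0.1 -0.1]
9.2083
```

View pics/scene1.png

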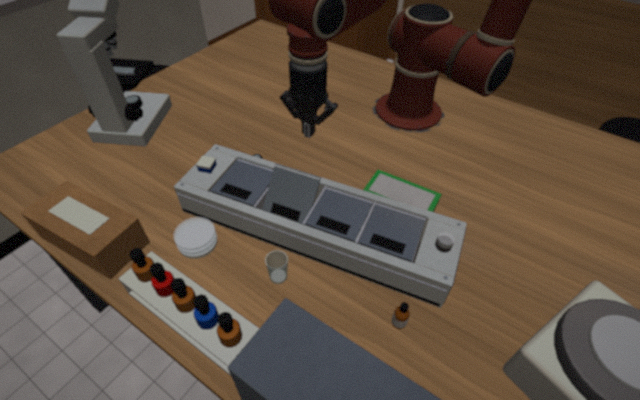

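The scene view shows cover 3 tilted: its raised edge runs from about (275,168) to (320,178) and the other covers are flat. Next I'll measure the angle from depth.

Run:
```python
from h import *
f=dict(np.load("scene1.npz"));d=f["depth"]
R=cv2.Rodrigues(f["rvec"])[0];K=f["camera_matrix"]
v,u=np.nonzero(d>0)
p=(np.c_[u,v,np.ones(len(u))]@np.linalg.inv(K).T*d[v,u][:,None]-np.ravel(f["tvec"]))@R
r=p-np.r_[pads[2],0]; X=r@dx+.04; Y=r@dy
m=(abs(Y)<.04)&(X>-.09)&(X<.08)&(p[:,2]>.03)&(p[:,2]<.17)
for a in np.arange(-.09,.08,.01):
    k=m&(X>=a)&(X<a+.01)
    print(round(a+.005,3),k.sum(),np.median(p[k,2]).round(3) if k.any() else None)
```

```text
-0.085 10 0.089
-0.075 1 0.087
-0.065 18 0.045
-0.055 1 0.052
-0.045 0 None
-0.035 132 0.134
-0.025 218 0.126
-0.015 221 0.115
-0.005 220 0.104
0.005 219 0.092
0.015 217 0.081
0.025 200 0.071
0.035 199 0.061
0.045 6 0.058
0.055 1 0.084
0.065 81 0.09
0.075 130 0.089
```

The depth slope gives about 0.83 rad, so the edge is near duct x −38 mm at z 136 mm, which fits the press depth. I'll push it along the arc.

Run:
```python
from h import *
from plant import manip, solver, optics
manip.line_to(W(3,-.072,.137),feed=.15)
for th in (.85,1.0,1.15,1.3,1.42,1.52,1.62):
    x=.006-.066*np.cos(th)-.003*np.sin(th)-.011; z=.087+.066*np.sin(th)-.015+.019
    hit=manip.line_to(W(3,x,z),feed=.06,stop_force=30)
    o=manip.observe();print(th,hit,round(o["clock"],2),o["contact_force"].round(1))
    if hit: break
else:
    manip.line_to(W(3,-.09,.175),feed=.15)
    manip.line_to(W(3,-.13,.23),feed=.2)
manip.dwell(.2)
for n in("scene","top"):
    f=optics.grab_frame(n);np.savez(n+"2.npz",**f);cv2.imwrite(f"pics/{n}2.png",f["pixels"][:,:,::-1])
f=dict(np.load("scene2.npz"));d=f["depth"]
R=cv2.Rodrigues(f["rvec"])[0];K=f["camera_matrix"]
v,u=np.nonzero(d>0)
p=(np.c_[u,v,np.ones(len(u))]@np.linalg.inv(K).T*d[v,u][:,None]-np.ravel(f["tvec"]))@R
r=p-np.r_[pads[2],0]; X=r@dx+.04; Y=r@dy
m=(abs(Y)<.045)&(X>-.02)&(X<.05)
for a in np.arange(.06,.17,.01):
    k=m&(p[:,2]>=a)&(p[:,2]<a+.01)
    print(round(a+.005,3),k.sum(),np.median(X[k]).round(4) if k.any() else None)
print(manip.observe()["clock"],manip.observe()["tcp_pos"])
```

```text
0.85 False 10.39 [-0.6  0.1 -0.2]
1.0 False 10.7 [-0.3  0.3  0.3]
1.15 False 11.01 [0.9 0.6 0.7]
1.3 False 11.32 [-0.5 -0.1 -0.3]
1.42 False 11.6 [ 0.2 -0.2 -0. ]
1.52 False 11.86 [ 0.3  0.6 -0.1]
1.62 False 12.12 [-0.2  0.2  0.5]
0.065 99 0.0083
0.075 88 0.0086
0.085 83 0.0097
0.095 103 0.0106
0.105 101 0.0114
0.115 107 0.0124
0.125 97 0.013
0.135 111 0.014
0.145 109 0.0151
0.155 99 0.0136
0.165 0 None
0.175 0 None
13.6417 [ 0.46498715 -0.04979166  0.22869379]
```

View pics/scene2.png

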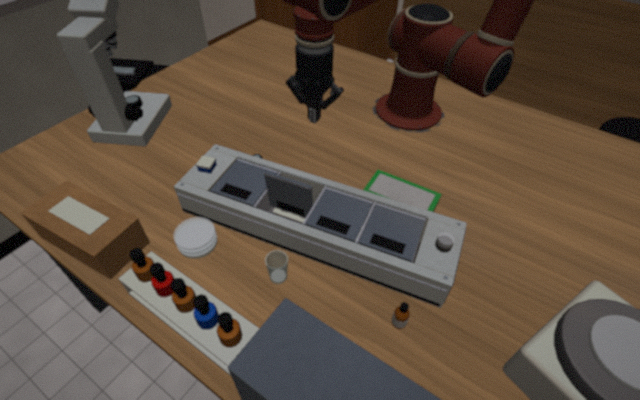

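View pics/top2.png

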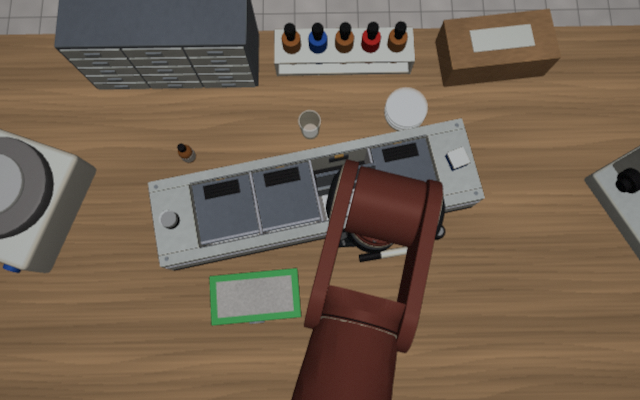

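Cover 3 stands upright at (290,195) in the scene view. Its face reads about 0.08 rad past vertical, roughly 1.65 rad. The other three are flush, the small things look unmoved, and the arm is clear.

Run:
```python
from plant import manip, ticket
o=manip.observe();print(o["clock"],abs(o["dq"]).max(),o["contact_force"])
ticket.hand_in()
```

```text
13.6417 0.007204235994255239 [-0.09863774 -0.23017831 -0.31231408]
the job is handed in; nothing more can be done
```

The job is handed in with cover 3 (third from the left) open and the arm clear of everything. It took 13.6 s of the 54 s.

- **Finding it:** With the gripper shut, I pressed cover 4 and then cover 3. Cover 4 stopped the finger at its surface. Cover 3 sank about 12 mm under little force, so covers 1 and 2 were not pressed.
- **Opening it:** I pressed cover 3 down about 28 mm, and depth readings showed it tilted to about 0.83 rad. I then pushed its raised edge over along the arc and backed away.
- **Last checks:** Depth readings put cover 3 at about 1.65 rad, above the 1.35 rad needed. The other three covers looked flush in the pictures, and the force on the tool was close to zero.
- **Not fully checked:**
    - The forces read during the push were all near zero, below the 3–15 N expected, so I relied on the depth readings to confirm the cover moved.
    - The other things on the bench looked unmoved, but I did not measure their positions again. In the last top view the arm hid part of the marker and eyepiece.

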